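Level the toy-shop balance

ROBOT

A 6-joint arm with a two-finger parallel gripper is mounted at the origin on the work surface. World frame = base frame: x ahead of the robot, y to its left, z up, the work surface at z = 0. Lengths are in m, angles in rad, forces in N, time in s.
With the tool pointing down it reaches from about 0.4 to 0.925 m from the base axis. Payload 3.4 kg.
Tool frame: the origin (TCP) lies midway between the tips of the shut fingers; the grasp point (between the pads) lies 19 mm behind it (arm.pinch_z is the z of the grasp point in the tool frame, in m); z points along the fingers, y is the line along which they close (so a half turn about z gives the same grasp; the last joint's range is limited). The gripper opens to 85 mm and grips with 20 to 120 N. Pads are 22 mm wide; open, the fingers measure 114 mm over their backs; the gripper's body (76 mm by 85 mm) begins 54 mm behind the grasp point. The pads swing forward as they close: fully open they stand 13 mm farther back than shut.
Start: joints at [1.198, 0.307, 1.506, -0, 1.328, -0.073], TCP at [0.17, 0.549, 0.231] pointing down, gripper open.
Joint ranges: [-3.12, 3.12], [-1.05, 2.28], [0.14, 2.33], [-1.42, 4.57], [0.1, 2.73], [-2.68, 2.68]. Speed limits (rad/s): [2.57, 2.57, 3.14, 3.14, 3.14, 3.14].

INTERFACE

Orientations are given as a rotation vector (axis times angle).
In Python, from station import arm, eyes, nets gives the robot as it stands.
- The arm moves only by the shell command python3 -m handwheel 'ROWS' [OPENING] [FORCE]. ROWS is a JSON object whose one key "targets" holds a list of rows, each an object of numbers: "tx", "ty", "tz": the shift along the tool's x, y, z in mm; "ax", "ay", "az": the turn, a rotation vector about the tool's x, y, z in rad. A call has exactly 5 rows; each row is the pose to reach, as a shift and turn from the pose commanded when the call began, along the tool's axes at that moment; what a row does not reach only later rows make up. A row lasts 1/12 s, in which the tool goes at most 41.7 mm and 7.16 degrees, less where a joint would pass 70% of its speed; a pose out of reach is approached as far as the arm can. A call with a gripper value outside its range is refused whole. OPENING is the finger opening in mm, from 0 to 85.4, set as the call begins (- or left out, the last holds). The fingers move at their own pace and stop on an object; FORCE is the grip in N (left out, the last holds). Time passes only in rows, so rows that repeat a pose let the fingers close, or fill a call up. It gives the time, the measured TCP pose, the force, the opening and the grip force at its end, in the units of the state.
- arm.state(): the state, without advancing time (a new reading comes with each control period).
- eyes.get_image(name): name is "side" or "top"; returns the picture (400x640x3 uint8, red, green, blue); there is no depth.
- eyes.calibration(name): a dict with "fx", "fy", "cx", "cy" (pixels), "cam_to_world" (4x4, takes a point from camera to world coordinates). Camera axes: x right, y up, looking along -z (the intrinsics and any distortion apply to the point x, -y, -z); pixel columns grow to the right and rows downward; lengths in m; the calibration is good to about 2 mm. A picture is of the moment at which its call begins. calibration takes no time and is no camera call.
- arm.sign_off(): hands the job in; it is judged then, once.
Trained networks look in the newest picture that a camera, given by its name, has taken for a name from the list of things; names that differ only in an ending like _2 or _b are one class to them, and where a whole thing is asked for, a point or a joint stands for the part that bears it (a point fixed in the world has none). Each returns a list of dicts, best first, with "conf" (0 to 1); they miss things now and then, are a little off and sometimes report something else, mostly with a low value. They report only what shows in the picture. A call takes as long as a camera call. They do not tell look-alikes from the thing itself.
- nets.silhouettes(query, camera): "mask" (400x640 bool, what is visible of it) and "extent" ([left, top, width, height] in pixels, round what is visible of it).
- nets.spot_point(query, camera): "uv" ([column, row] in pixels: a listed point, or the origin of a listed thing).
The state is a dict: "time": time; "q": joint angles; "joint_velocities": joint speeds; "joint_torque": joint torques, N m; "tcp_pos": TCP position; "ee_rot": TCP orientation; "contact_force": force on the tool from outside, world axes, zero at the start; "ft_torque": the same for the moment, N m; "gripper_width": finger opening in m; "finger_force": force on a finger pad.
Only numpy, scipy, OpenCV 4.12 (cv2) and the standard library are available. Lean on these libraries where they do the work, as an engineer would, in place of code of your own. Each camera call takes 0.05 s, during which the arm holds its last target. There are 200 camera calls.

TASK

On the demonstration table a toy balance has tipped over: a dark 250 g pick-up is in its low pan and a white 100 g car in its raised pan. Add the red 100 g weight and the yellow 50 g weight to the raised pan, setting them down upright next to each other on the pan floor, so that the beam floats level; the blue and green weights are the wrong ones.

Things in the scene. Friction and masses are not known exactly. Their poses are not given: they have to be found in the camera images.
- pan (a point): Centre of the floor of the raised orange pan (the one with the white car) of the fixed balance; z up. Stays level; 180 mm along x, 110 mm along y, rim 6 mm; its floor starts 132 mm over the table. The car, 36 mm tall at most, lies along y at x = 35 to 75 mm; x = -85 to 30 mm is free for weights. +y points to the beam pivot 120 mm off, where a pointer plate stands 155 mm tall.
- beam (a joint): Beam tilt in rad: 0 level, negative while the listed pan is up; stops at -0.14 (where it starts) and +0.14. The listed pan's floor lies at 115 mm - 120 mm x tilt over the table. The pan is 150 g short; a weak spring helps the beam: 50 g of difference tips it about 0.13 rad. It swings about 1 s after a change, and the pan sinks as it is loaded (17 mm till level).
- weight_red: Red plastic cylinder with a small steel disc on top, 44 mm diameter, 40 mm tall, 100 g, standing on the table. Origin: centre of its underside, z up.
- weight_yellow: Yellow plastic cylinder with a small steel disc on top, 34 mm diameter, 32 mm tall, 50 g, standing on the table. Origin: centre of its underside, z up. A blue (52 mm diameter, 50 mm tall, 200 g) and a green one (28 mm, 24 mm, 20 g) stand in the same area; centres at least 85 mm apart.
Things that resemble listed ones, but are neither listed nor needed, are in the scene too. Several things look just like the weight_yellow: the one meant starts farthest to the robot's left.

How it is judged:
By the outcome, as a careful person would: the job done as asked, in the order asked, and still so for the second after the job is handed in, with the robot touching nothing.
It also fails if it takes over 64 s, if anything falls off the work surface, if the arm or the gripper's body presses on something with over 40 N, if the wrist force passes 120 N, or if a joint passes its speed limit or range.

## Working session

There is one attempt and no reset: what is moved stays moved. The work goes in short steps, Python scripts to look and compute and a shell command to move; the robot and the scene stay as the last step left them, time stands still between calls to the robot, and variables do not carry over. Pictures are saved under pics/ and viewed, at most 10 in all, crops included, and the job is handed in when it is done.

```bash
ls; mkdir -p pics; cat > h.py <<'E'
import numpy as np, cv2
from station import arm, eyes, nets
def ray(cam,uv):
    c=eyes.calibration(cam); T=np.array(c["cam_to_world"])
    d=np.array([(uv[0]-c["cx"])/c["fx"],-(uv[1]-c["cy"])/c["fy"],-1.])
    return T[:3,3],T[:3,:3]@d
def atz(cam,uv,z):
    o,d=ray(cam,uv); return o+d*(z-o[2])/d[2]
def tri(a,b):
    (o1,d1),(o2,d2)=ray("side",a),ray("top",b)
    s=np.linalg.lstsq(np.c_[d1,-d2],o2-o1,rcond=None)[0]
    p,q=o1+s[0]*d1,o2+s[1]*d2
    return (p+q)/2,np.linalg.norm(p-q)
def save(cam,name):
    im=eyes.get_image(cam); cv2.imwrite("pics/"+name,im[:,:,::-1]); return im
E
python3 - <<'E'
from h import *
np.set_printoptions(precision=3,suppress=True)
for c in("side","top"):
    save(c,c+"0.png"); k=eyes.calibration(c); print(c,{a:(np.array(b) if a=="cam_to_world" else b) for a,b in k.items()})
    for n in("pan","weight_red","weight_yellow"):
        for r in nets.spot_point(n,c): print(c,n,np.round(r["uv"],1),round(r["conf"],2))
        for r in nets.silhouettes(n,c): print("   sil",np.round(r["extent"],1),round(r["conf"],2))
print(arm.state(), arm.pinch_z)
E
```

```text
pics
side {'fx': 369.7133092197405, 'fy': 369.7133092197405, 'cx': 318.515119835545, 'cy': 203.82982405246005, 'cam_to_world': array([[-0.994,  0.07 , -0.086,  0.494],
       [-0.111, -0.651,  0.751,  0.67 ],
       [-0.003,  0.756,  0.655,  0.606],
       [ 0.   ,  0.   ,  0.   ,  1.   ]])}
side pan [368.6 140.2] 0.88
   sil [334.2 117.6  70.2  44. ] 0.68
side weight_red [295.4 347.9] 0.98
   sil [281.  322.9  29.4  39.1] 0.6
side weight_yellow [354.7 350.7] 0.69
side weight_yellow [268.1 293.4] 0.63
side weight_yellow [362.6 247.3] 0.54
side weight_yellow [314.4 250.1] 0.51
   sil [346.6 334.7  20.2  26.5] 0.82
   sil [256.  276.1  19.4  20.8] 0.62
   sil [358.2 233.5  13.3  20.2] 0.5
top {'fx': 433.9537223992759, 'fy': 433.9537223992759, 'cx': 323.58259052861507, 'cy': 197.3944663043382, 'cam_to_world': array([[ 0.068,  0.974, -0.218,  0.345],
       [-0.998,  0.066, -0.019,  0.055],
       [-0.004,  0.219,  0.976,  0.988],
       [ 0.   ,  0.   ,  0.   ,  1.   ]])}
   sil [379.5 203.7 106.4  79.3] 0.59
   sil [191.4 174.1  21.8  23.6] 0.45
top weight_red [206.3 185.9] 0.72
   sil [191.2 176.9  25.4  21.9] 0.96
top weight_yellow [250.3 160.2] 0.75
top weight_yellow [299.4 241.1] 0.68
top weight_yellow [200.1 232.5] 0.52
top weight_yellow [299.5 200.2] 0.49
   sil [289.7 189.3  15.7  13.3] 0.77
   sil [243.8 151.7  16.1  17.3] 0.64
   sil [293.5 234.3  21.5  16.1] 0.58
   sil [190.2 221.1  17.1  17.6] 0.46
{'time': 0.7, 'q': array([ 1.197,  0.307,  1.506,  0.   ,  1.328, -0.073]), 'joint_velocities': array([ 0.001,  0.   , -0.   ,  0.   ,  0.001, -0.   ]), 'joint_torque': array([  0.001, -45.731, -25.229,   0.   ,   0.   ,  -0.   ]), 'tcp_pos': array([0.17 , 0.549, 0.231]), 'ee_rot': array([0.469, 3.106, 0.   ]), 'contact_force': array([-0.258, -0.159,  0.616]), 'ft_torque': array([-0.013, -0.03 ,  0.028]), 'finger_force': 0.0, 'gripper_width': 0.08540215567713628} -0.0187
```

```bash
python3 - <<'E'
from h import *
for c in("side","top"):
    im=cv2.imread(f"pics/{c}0.png"); 
    cv2.imwrite(f"pics/{c}0b.png",cv2.resize(im[100:400,200:520] if c=="side" else im[120:340,150:540],None,fx=2,fy=2,interpolation=cv2.INTER_CUBIC))
np.set_printoptions(precision=4,suppress=True)
S=[(354.7,350.7),(268.1,293.4),(362.6,247.3),(314.4,250.1)];T=[(250.3,160.2),(299.4,241.1),(200.1,232.5),(299.5,200.2)]
print("red",tri((295.4,347.9),(206.3,185.9)))
for s in S:
  print("side z0",s,atz("side",s,0))
  for t in T:
    p,e=tri(s,t)
    if e<.02: print(s,t,p,e)
for t in T: print("top z0",t,atz("top",t,0))
print("pan side at z .132",atz("side",(368.6,140.2),.132))
E
```

```text
red (array([ 0.5745,  0.3531, -0.0071]), np.float64(0.003872173701407844))
side z0 (354.7, 350.7) [0.4697 0.3511 0.    ]
(354.7, 350.7) (200.1, 232.5) [ 0.4671  0.351  -0.0014] 0.00532172718341707
side z0 (268.1, 293.4) [0.6425 0.252  0.    ]
(268.1, 293.4) (250.3, 160.2) [0.6427 0.2537 0.0028] 0.0018133008368145583
side z0 (362.6, 247.3) [0.4614 0.1103 0.    ]
(362.6, 247.3) (299.4, 241.1) [0.4604 0.121  0.0111] 0.0033596983721880277
side z0 (314.4, 250.1) [0.566 0.13  0.   ]
(314.4, 250.1) (299.5, 200.2) [ 0.5611  0.1293 -0.0024] 0.010370689153073882
top z0 (250.3, 160.2) [0.6445 0.2543 0.    ]
top z0 (299.4, 241.1) [0.46   0.1221 0.    ]
top z0 (200.1, 232.5) [0.4643 0.351  0.    ]
top z0 (299.5, 200.2) [0.5553 0.1295 0.    ]
pan side at z .132 [ 0.4617 -0.122   0.132 ]
```

View pics/side0b.png

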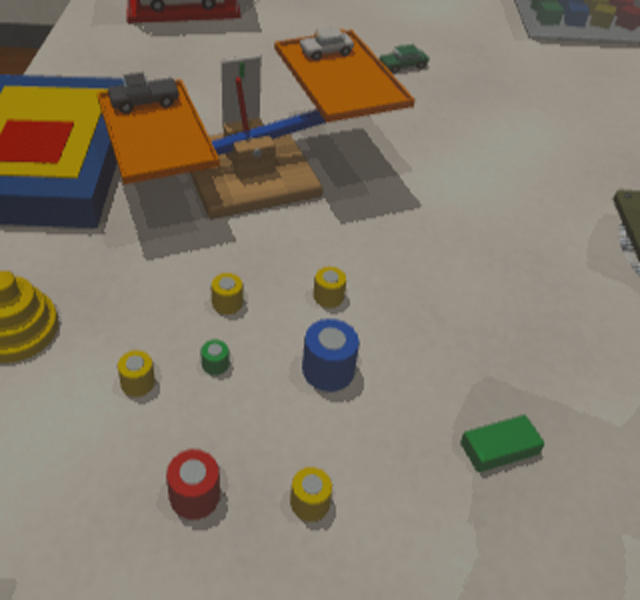

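View pics/top0b.png

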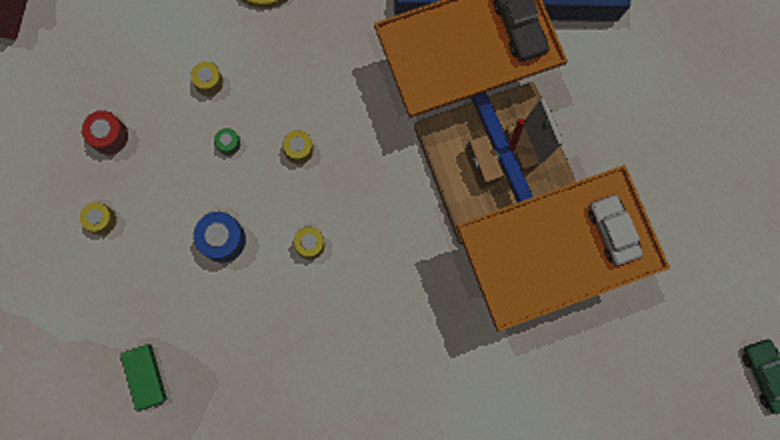

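The side view shows the red weight at about (297,341), the leftmost yellow at (355,347), and the raised pan with the white car at about (370,137). The top view shows red at about (202,185), the same yellow at (198,228), and the raised pan centred near (431,244). The car sits on the pan's right side (the world -y end). Next I'll refine these positions.

```bash
cat >> h.py <<'E'
def disc(im,uv,hues,r=22):
    u0,v0=int(uv[0])-r,int(uv[1])-r
    hsv=cv2.cvtColor(np.ascontiguousarray(im[v0:v0+2*r,u0:u0+2*r]),cv2.COLOR_RGB2HSV)
    m=np.zeros(hsv.shape[:2],np.uint8)
    for a,b in hues: m|=cv2.inRange(hsv,(a,120,40),(b,255,255))
    n,l,st,_=cv2.connectedComponentsWithStats(m); k=1+np.argmax(st[1:,4]); m=(l==k).astype(np.uint8)
    c=max(cv2.findContours(m,cv2.RETR_EXTERNAL,cv2.CHAIN_APPROX_NONE)[0],key=cv2.contourArea)
    f=np.zeros_like(m); cv2.drawContours(f,[c],-1,1,-1)
    d=(f>0)&(m==0); v,u=np.nonzero(d); return np.array([u.mean()+u0,v.mean()+v0]),d.sum()
HUE=dict(red=[(0,9),(170,180)],yellow=[(18,35)])
def orange_quad(im,uv):
    hsv=cv2.cvtColor(im,cv2.COLOR_RGB2HSV); m=cv2.inRange(hsv,(8,170,80),(19,255,255))
    n,l,st,_=cv2.connectedComponentsWithStats(m); k=l[int(uv[1]),int(uv[0])]
    c=cv2.findContours((l==k).astype(np.uint8),cv2.RETR_EXTERNAL,cv2.CHAIN_APPROX_NONE)[0]
    h=cv2.convexHull(np.vstack(c)); q=cv2.approxPolyN(h,4,ensure_convex=True).reshape(-1,2)
    return q,st[k]
E
python3 - <<'E'
from h import *
np.set_printoptions(precision=4,suppress=True)
s,t=[cv2.imread(f"pics/{c}0.png")[:,:,::-1].copy() for c in("side","top")]
for n,a,b in(("red",(297,341),(202,185)),("yellow",(355,347),(198,228))):
    (p,k),(q,j)=disc(s,a,HUE[n]),disc(t,b,HUE[n]); print(n,p,k,q,j,*tri(p,q))
    h={"red":.04,"yellow":.032}[n]; print("  at h",atz("side",p,h),atz("top",q,h))
qs,a=orange_quad(s,(372,140)); qt,b=orange_quad(t,(410,250)); print(qs.tolist(),a,qt.tolist(),b)
# match corners by trying cyclic shifts both ways
best=None
for d in(1,-1):
  for k in range(4):
    Q=np.roll(qt[::d],k,axis=0); R=[tri(x,y) for x,y in zip(qs,Q)]; e=sum(r[1] for r in R)
    if best is None or e<best[0]: best=(e,R)
P=np.array([r[0] for r in best[1]]); print(P,[r[1] for r in best[1]],"c",P.mean(0))
for i in range(4):
    v=P[(i+1)%4]-P[i]; print(np.linalg.norm(v),np.degrees(np.arctan2(v[1],v[0])))
E
```

```text
red [296.0292 336.0949] 137 [199.5455 183.9481] 77 [0.5694 0.3557 0.0369] 0.0005284392367969906
  at h [0.5687 0.3574 0.04  ] [0.5689 0.3547 0.04  ]
yellow [355.5432 341.6296] 81 [197.0612 228.1837] 49 [0.47   0.3504 0.029 ] 0.00016016246412659278
  at h [0.4702 0.352  0.032 ] [0.4696 0.3495 0.032 ]
[[410, 152], [363, 160], [336, 121], [376, 116]] [ 338  116   69   45 1515] [[484, 254], [398, 285], [378, 232], [461, 201]] [ 379  203  106   82 4387]
[[ 0.3688 -0.0832  0.1305]
 [ 0.4655 -0.3181 -0.0582]
 [ 0.5473 -0.2046  0.1347]
 [ 0.4558 -0.0283  0.2458]] [np.float64(0.008246174786796834), np.float64(0.0009096215563293343), np.float64(0.0009073055999163724), np.float64(0.0008182136847688573)] c [ 0.4593 -0.1585  0.1132]
0.3163543557920155 -67.619628445943
0.23830242132675228 54.2001211500868
0.22764012915537152 117.42477651533001
0.1545805716723498 -147.69761654074648
```

```bash
python3 - <<'E'
from h import *
from scipy.optimize import least_squares
np.set_printoptions(precision=4,suppress=True)
def proj(cam,P):
    c=eyes.calibration(cam); T=np.linalg.inv(np.array(c["cam_to_world"])); X=P@T[:3,:3].T+T[:3,3]
    return np.c_[c["cx"]+c["fx"]*X[:,0]/-X[:,2], c["cy"]-c["fy"]*X[:,1]/-X[:,2]]
L=np.array([[-90,-55],[-90,55],[90,55],[90,-55]])/1e3
def pred(p):
    c,s=np.cos(p[3]),np.sin(p[3]); w=L@np.array([[c,s],[-s,c]])*np.array(1)
    return np.c_[w+p[:2],np.full(4,p[2])]
for S,T in(([[410,152],[363,160],[336,121],[376,116]],[[398,285],[378,232],[461,201],[484,254]]),
           ([[406,151],[364,158],[338,122],[375,115]],[[398.5,284],[379,234],[463,203],[483.5,254]])):
    S,T=np.array(S,float),np.array(T,float)
    f=lambda p: np.r_[(proj("side",pred(p))-S).ravel(),(proj("top",pred(p))-T).ravel()]
    r=least_squares(f,[.46,-.12,.14,-1.2],loss="soft_l1"); print(r.x,np.degrees(r.x[3]),r.fun.round(1)); print([tri(a,b) for a,b in zip(S,T)])
    print("free spots: px=-10",r.x[:2]-.010*np.array([np.cos(r.x[3]),np.sin(r.x[3])]))
st=arm.state(); from scipy.spatial.transform import Rotation as R; print(R.from_rotvec(st["ee_rot"]).as_matrix())
E
```

```text
[ 0.4589 -0.1451  0.1311 -1.1603] -66.48051682437371 [-3.4 -1.   0.  -1.1  0.9  1.1 -0.5  0.2  0.2  0.2 -0.3 -0.   0.   1.2
 -0.5 -0.2]
[(array([ 0.3688, -0.0832,  0.1305]), np.float64(0.008246174786796834)), (array([ 0.4736, -0.0416,  0.1275]), np.float64(0.0006876105253025048)), (array([ 0.5473, -0.2046,  0.1347]), np.float64(0.0009073055999163724)), (array([ 0.4435, -0.2504,  0.1314]), np.float64(0.0010415216891583108))]
free spots: px=-10 [ 0.4549 -0.1359]
[ 0.4584 -0.147   0.1311 -1.1654] -66.77524585848084 [ 0.7 -0.4 -0.9  0.4 -0.7 -0.3  0.9  0.9  0.5  1.3 -0.3 -2.  -0.8 -0.3
  0.9  0.4]
[(array([ 0.3744, -0.0849,  0.1308]), np.float64(0.0008729111361532136)), (array([ 0.4704, -0.0435,  0.1315]), np.float64(0.001888787026906487)), (array([ 0.5434, -0.21  ,  0.1296]), np.float64(0.0015096773450916257)), (array([ 0.4448, -0.2486,  0.1347]), np.float64(0.0024858038727708707))]
free spots: px=-10 [ 0.4544 -0.1378]
[[-0.9554  0.2953  0.    ]
 [ 0.2953  0.9554  0.0001]
 [-0.      0.0001 -1.    ]]
```

```bash
cat >> h.py <<'E'
from scipy.spatial.transform import Rotation as Rn
def to(x,y,z,yaw=23.4):
    s=arm.state(); R=Rn.from_rotvec(s["ee_rot"]).as_matrix(); a=np.radians(yaw)
    Y=np.array([np.cos(a),np.sin(a),0]); Z=np.array([0,0,-1.]); G=np.c_[np.cross(Y,Z),Y,Z]
    print("d_mm",np.round(1e3*R.T@(np.array([x,y,z])-s["tcp_pos"]),1),"turn",np.round(Rn.from_matrix(R.T@G).as_rotvec(),3),"F",np.round(s["contact_force"],1),"t",round(s["time"],2),"q",np.round(s["q"],2),"w",round(s["gripper_width"]*1e3,1),"tcp",np.round(s["tcp_pos"],4))
E
python3 -m handwheel '{"targets":[{"tx":-39,"ty":-6,"tz":0,"ax":0,"ay":0,"az":0.115},{"tx":-79,"ty":-12,"tz":0,"ax":0,"ay":0,"az":0.23},{"tx":-118,"ty":-18,"tz":0,"ax":0,"ay":0,"az":0.345},{"tx":-158,"ty":-24,"tz":0,"ax":0,"ay":0,"az":0.46},{"tx":-197,"ty":-30,"tz":0,"ax":0,"ay":0,"az":0.575}]}'
python3 -c "
from h import *
to(.569,.356,.12)"
```

```text
time: 1.12
tcp_pos: [0.3506, 0.4616, 0.2315]
ee_rot: [1.338, 2.842, 0.001]
contact_force: [0.8, 1.2, 1.0]
gripper_width: 0.0853
finger_force: 0.0
d_mm [-220.6  100.9  111.6] turn [ 0.    -0.     0.283] F [0.8 1.2 1. ] t 1.12 q [ 0.85  0.31  1.5  -0.    1.33  0.16] w 85.3 tcp [0.3506 0.4616 0.2315]
```

```bash
python3 -m handwheel '{"targets":[{"tx":-32,"ty":15,"tz":10,"ax":0,"ay":0,"az":0.06},{"tx":-64,"ty":30,"tz":20,"ax":0,"ay":0,"az":0.12},{"tx":-98,"ty":45,"tz":30,"ax":0,"ay":0,"az":0.18},{"tx":-132,"ty":60,"tz":40,"ax":0,"ay":0,"az":0.24},{"tx":-166,"ty":76,"tz":50,"ax":0,"ay":0,"az":0.283}]}' >/dev/null
python3 -c "
from h import *
to(.569,.356,.004)"
```

```text
d_mm [-45.9  38.5 177. ] turn [ 0.    -0.     0.002] F [-0.1  0.6 -0.2] t 1.53 q [0.57 0.44 1.43 0.   1.28 0.16] w 85.0 tcp [0.5154 0.3827 0.181 ]
```

```bash
python3 -m handwheel '{"targets":[{"tx":-23,"ty":19,"tz":10,"ax":0,"ay":0,"az":0},{"tx":-46,"ty":38,"tz":30,"ax":0,"ay":0,"az":0},{"tx":-46,"ty":38.5,"tz":65,"ax":0,"ay":0,"az":0},{"tx":-46,"ty":38.5,"tz":100,"ax":0,"ay":0,"az":0},{"tx":-46,"ty":38.5,"tz":115,"ax":0,"ay":0,"az":0}]}' >/dev/null
python3 - <<'E'
from h import *
save("side","s1.png"); save("top","t1.png")
a,b=cv2.imread("pics/s1.png"),cv2.imread("pics/t1.png")
cv2.imwrite("pics/c1.png",np.hstack([cv2.resize(a[200:400,220:420],None,fx=2,fy=2),cv2.resize(b[100:300,130:330],None,fx=2,fy=2)]))
to(.569,.356,.004)
E
```

```text
d_mm [-0.9  4.4 58. ] turn [-0.009  0.001  0.004] F [-0.3  0.4  0.1] t 2.05 q [0.5  0.59 1.49 0.   1.07 0.09] w 85.2 tcp [0.5651 0.3553 0.062 ]
```

View pics/c1.png

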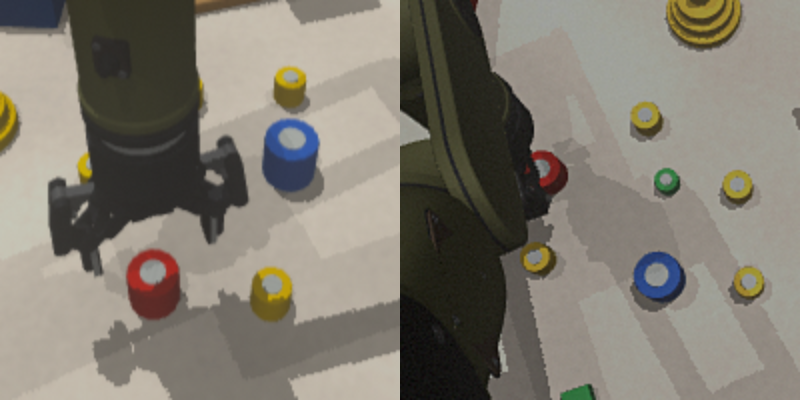

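The view shows the red weight at crop (153,283), between the open fingers below the gripper. The yellow at (271,290) is clear of them, so I'm lowering.

```bash
python3 -m handwheel '{"targets":[{"tx":0,"ty":0,"tz":15,"ax":0,"ay":0,"az":0},{"tx":0,"ty":0,"tz":30,"ax":0,"ay":0,"az":0},{"tx":0,"ty":0,"tz":42,"ax":0,"ay":0,"az":0},{"tx":0,"ty":0,"tz":42,"ax":0,"ay":0,"az":0},{"tx":0,"ty":0,"tz":42,"ax":0,"ay":0,"az":0}]}' >/dev/null
python3 - <<'E'
from h import *
to(.569,.356,.004)
E
```

```text
d_mm [-1.8  0.6 20.7] turn [ 0.    -0.     0.005] F [-0.3  0.4 -0.1] t 2.47 q [0.5  0.63 1.52 0.   0.99 0.09] w 85.3 tcp [0.5677 0.3574 0.0247]
```

```bash
python3 -m handwheel '{"targets":[{"tx":-1,"ty":0.5,"tz":10,"ax":0,"ay":0,"az":0},{"tx":-1.5,"ty":0.5,"tz":19,"ax":0,"ay":0,"az":0},{"tx":-1.5,"ty":0.5,"tz":19,"ax":0,"ay":0,"az":0},{"tx":-1.5,"ty":0.5,"tz":19,"ax":0,"ay":0,"az":0},{"tx":-1.5,"ty":0.5,"tz":19,"ax":0,"ay":0,"az":0}]}'
python3 -m handwheel '{"targets":[{"tx":0,"ty":0,"tz":0,"ax":0,"ay":0,"az":0},{"tx":0,"ty":0,"tz":0,"ax":0,"ay":0,"az":0},{"tx":0,"ty":0,"tz":0,"ax":0,"ay":0,"az":0},{"tx":0,"ty":0,"tz":0,"ax":0,"ay":0,"az":0},{"tx":0,"ty":0,"tz":0,"ax":0,"ay":0,"az":0}]}' 36 25
python3 -m handwheel '{"targets":[{"tx":0,"ty":0,"tz":0,"ax":0,"ay":0,"az":0},{"tx":0,"ty":0,"tz":0,"ax":0,"ay":0,"az":0},{"tx":0,"ty":0,"tz":0,"ax":0,"ay":0,"az":0},{"tx":0,"ty":0,"tz":0,"ax":0,"ay":0,"az":0},{"tx":0,"ty":0,"tz":0,"ax":0,"ay":0,"az":0}]}'
```

```text
time: 2.88
tcp_pos: [0.5688, 0.356, 0.0053]
ee_rot: [-1.719, -2.63, 0.0]
contact_force: [0.3, -0.4, -0.6]
gripper_width: 0.0853
finger_force: 0.0
time: 3.3
tcp_pos: [0.569, 0.3562, 0.0058]
ee_rot: [1.719, 2.629, 0.001]
contact_force: [-0.7, -0.1, 1.6]
gripper_width: 0.0431
finger_force: 25.7
time: 3.72
tcp_pos: [0.569, 0.3562, 0.0057]
ee_rot: [1.719, 2.629, 0.001]
contact_force: [-0.4, -0.3, 5.3]
gripper_width: 0.0434
finger_force: 25.9
```

```bash
python3 -m handwheel '{"targets":[{"tx":0,"ty":0,"tz":-20,"ax":0,"ay":0,"az":0},{"tx":0,"ty":0,"tz":-55,"ax":0,"ay":0,"az":0},{"tx":0,"ty":0,"tz":-95,"ax":0,"ay":0,"az":0},{"tx":10,"ty":0,"tz":-135,"ax":0,"ay":0,"az":0},{"tx":10,"ty":0,"tz":-170,"ax":0,"ay":0,"az":0}]}'
python3 - <<'E'
from h import *
to(.4547,-.1368,.21)
E
```

```text
time: 4.13
tcp_pos: [0.5639, 0.3661, 0.1767]
ee_rot: [-1.718, -2.629, -0.0]
contact_force: [0.5, 0.8, -0.2]
gripper_width: 0.0437
finger_force: 25.8
d_mm [-416.6 -302.   -33.5] turn [-0.001 -0.001  0.005] F [ 0.5  0.8 -0.2] t 4.13 q [0.51 0.48 1.36 0.   1.3  0.1 ] w 43.7 tcp [0.5639 0.3661 0.1767]
```

```bash
python3 -m handwheel '{"targets":[{"tx":-25,"ty":-18,"tz":-12,"ax":0,"ay":0,"az":0},{"tx":-56,"ty":-40,"tz":-24,"ax":0,"ay":0,"az":0},{"tx":-88,"ty":-63,"tz":-34,"ax":0,"ay":0,"az":0},{"tx":-120,"ty":-86,"tz":-34,"ax":0,"ay":0,"az":0},{"tx":-152,"ty":-109,"tz":-34,"ax":0,"ay":0,"az":0}]}' >/dev/null
python3 -m handwheel '{"targets":[{"tx":-32,"ty":-23,"tz":0,"ax":0,"ay":0,"az":0},{"tx":-64,"ty":-46,"tz":0,"ax":0,"ay":0,"az":0},{"tx":-96,"ty":-70,"tz":0,"ax":0,"ay":0,"az":0},{"tx":-128,"ty":-94,"tz":0,"ax":0,"ay":0,"az":0},{"tx":-160,"ty":-117,"tz":0,"ax":0,"ay":0,"az":0}]}'
python3 - <<'E'
from h import *
to(.4547,-.1368,.21)
E
```

```text
time: 4.97
tcp_pos: [0.4813, -0.0129, 0.2087]
ee_rot: [-1.717, -2.629, 0.001]
contact_force: [0.0, 0.2, -0.7]
gripper_width: 0.0432
finger_force: 25.9
d_mm [-102.8  -74.1   -1.3] turn [-0.001 -0.001  0.005] F [ 0.   0.2 -0.7] t 4.97 q [-0.11  0.2   1.73 -0.    1.22 -0.53] w 43.2 tcp [ 0.4813 -0.0129  0.2087]
```

```bash
python3 -m handwheel '{"targets":[{"tx":-32,"ty":-23,"tz":0,"ax":0,"ay":0,"az":0},{"tx":-62,"ty":-45,"tz":0,"ax":0,"ay":0,"az":0},{"tx":-87,"ty":-63,"tz":0,"ax":0,"ay":0,"az":0},{"tx":-103,"ty":-74,"tz":0,"ax":0,"ay":0,"az":0.005},{"tx":-103,"ty":-74,"tz":0,"ax":0,"ay":0,"az":0.005}]}' >/dev/null
python3 -m handwheel '{"targets":[{"tx":0,"ty":0,"tz":10,"ax":0,"ay":0,"az":0},{"tx":0,"ty":0,"tz":25,"ax":0,"ay":0,"az":0},{"tx":0,"ty":0,"tz":40,"ax":0,"ay":0,"az":0},{"tx":0,"ty":0,"tz":45,"ax":0,"ay":0,"az":0},{"tx":0,"ty":0,"tz":45,"ax":0,"ay":0,"az":0}]}'
python3 - <<'E'
from h import *
save("side","s2.png"); save("top","t2.png")
a,b=cv2.imread("pics/s2.png"),cv2.imread("pics/t2.png")
cv2.imwrite("pics/c2.png",np.hstack([cv2.resize(a[60:210,270:470],None,fx=2,fy=2,interpolation=2),cv2.resize(b[170:320,330:530],None,fx=2,fy=2,interpolation=2)]))
to(.4547,-.1368,.138)
E
```

```text
time: 5.8
tcp_pos: [0.455, -0.1342, 0.1626]
ee_rot: [-1.722, -2.622, 0.001]
contact_force: [0.1, -0.1, -0.2]
gripper_width: 0.0433
finger_force: 25.9
d_mm [-1.  -2.5 26.3] turn [-0.    -0.001  0.   ] F [ 0.2 -0.4 -0.9] t 5.9 q [-0.38  0.24  1.8   0.    1.1  -0.78] w 43.5 tcp [ 0.4566 -0.1349  0.1643]
```

View pics/c2.png

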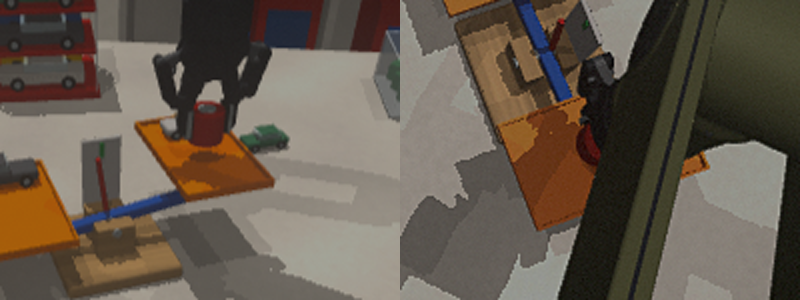

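The side view shows the red weight at crop (208,125), hanging over the middle of the raised pan. The car is behind it, and the fingers are inside the rim. I'm lowering it and releasing.

```bash
python3 -m handwheel '{"targets":[{"tx":0,"ty":-1,"tz":10,"ax":0,"ay":0,"az":0},{"tx":0,"ty":-1,"tz":20,"ax":0,"ay":0,"az":0},{"tx":0,"ty":-1,"tz":25,"ax":0,"ay":0,"az":0},{"tx":0,"ty":-1,"tz":28,"ax":0,"ay":0,"az":0},{"tx":0,"ty":-1,"tz":30,"ax":0,"ay":0,"az":0}]}'
python3 -m handwheel '{"targets":[{"tx":0,"ty":0,"tz":0,"ax":0,"ay":0,"az":0},{"tx":0,"ty":0,"tz":0,"ax":0,"ay":0,"az":0},{"tx":0,"ty":0,"tz":0,"ax":0,"ay":0,"az":0},{"tx":0,"ty":0,"tz":0,"ax":0,"ay":0,"az":0},{"tx":0,"ty":0,"tz":0,"ax":0,"ay":0,"az":0}]}'
python3 -m handwheel '{"targets":[{"tx":0,"ty":0,"tz":0,"ax":0,"ay":0,"az":0},{"tx":0,"ty":0,"tz":0,"ax":0,"ay":0,"az":0},{"tx":0,"ty":0,"tz":0,"ax":0,"ay":0,"az":0},{"tx":0,"ty":0,"tz":0,"ax":0,"ay":0,"az":0},{"tx":0,"ty":0,"tz":0,"ax":0,"ay":0,"az":0}]}' 60
python3 -m handwheel '{"targets":[{"tx":0,"ty":0,"tz":0,"ax":0,"ay":0,"az":0},{"tx":0,"ty":0,"tz":0,"ax":0,"ay":0,"az":0},{"tx":0,"ty":0,"tz":-3,"ax":0,"ay":0,"az":0},{"tx":0,"ty":0,"tz":-8,"ax":0,"ay":0,"az":0},{"tx":0,"ty":0,"tz":-16,"ax":0,"ay":0,"az":0}]}'
python3 -c "
from h import *
to(.4547,-.1368,.23)"
```

```text
time: 6.32
tcp_pos: [0.4558, -0.1357, 0.1346]
ee_rot: [1.725, 2.625, 0.0]
contact_force: [-0.1, -0.3, 0.2]
gripper_width: 0.0431
finger_force: 26.1
time: 6.73
tcp_pos: [0.4559, -0.1359, 0.1346]
ee_rot: [1.725, 2.625, 0.0]
contact_force: [-0.1, 1.3, -0.5]
gripper_width: 0.0437
finger_force: 26.0
time: 7.15
tcp_pos: [0.4556, -0.1358, 0.1343]
ee_rot: [1.725, 2.625, -0.0]
contact_force: [0.1, -0.3, -0.6]
gripper_width: 0.06
finger_force: 0.0
time: 7.57
tcp_pos: [0.4551, -0.1355, 0.1503]
ee_rot: [-1.725, -2.624, 0.0]
contact_force: [0.4, -0.8, 0.7]
gripper_width: 0.0598
finger_force: 0.0
d_mm [ -0.9  -1.  -79.7] turn [-0.001 -0.001 -0.   ] F [ 0.4 -0.8  0.7] t 7.57 q [-0.38  0.25  1.82  0.    1.07 -0.79] w 59.8 tcp [ 0.4551 -0.1355  0.1503]
```

```bash
python3 -m handwheel '{"targets":[{"tx":0,"ty":0,"tz":-20,"ax":0,"ay":0,"az":0},{"tx":0,"ty":0,"tz":-50,"ax":0,"ay":0,"az":0},{"tx":30,"ty":11,"tz":-65,"ax":0,"ay":0,"az":0},{"tx":66,"ty":26,"tz":-65,"ax":0,"ay":0,"az":0},{"tx":102,"ty":42,"tz":-65,"ax":0,"ay":0,"az":0}]}' >/dev/null
python3 -m handwheel '{"targets":[{"tx":36,"ty":15,"tz":0,"ax":0,"ay":0,"az":0},{"tx":72,"ty":31,"tz":0,"ax":0,"ay":0,"az":0},{"tx":108,"ty":47,"tz":0,"ax":0,"ay":0,"az":0},{"tx":144,"ty":62,"tz":0,"ax":0,"ay":0,"az":0},{"tx":180,"ty":78,"tz":0,"ax":0,"ay":0,"az":0}]}' 80
python3 - <<'E'
from h import *
to(.470,.3508,.1)
E
```

```text
time: 8.4
tcp_pos: [0.4536, 0.1726, 0.2164]
ee_rot: [1.725, 2.625, 0.002]
contact_force: [0.3, 0.5, -0.0]
gripper_width: 0.0801
finger_force: 0.0
d_mm [157.1  85.6 116.5] turn [ 0.001  0.    -0.   ] F [ 0.3  0.5 -0. ] t 8.4 q [ 0.28  0.19  1.71 -0.    1.24 -0.13] w 80.1 tcp [0.4536 0.1726 0.2164]
```

```bash
python3 -m handwheel '{"targets":[{"tx":36,"ty":19,"tz":0,"ax":0,"ay":0,"az":0},{"tx":71,"ty":38,"tz":10,"ax":0,"ay":0,"az":0},{"tx":104,"ty":57,"tz":25,"ax":0,"ay":0,"az":0},{"tx":135,"ty":74,"tz":42,"ax":0,"ay":0,"az":0},{"tx":157,"ty":85.6,"tz":60,"ax":0,"ay":0,"az":0}]}' >/dev/null
python3 -m handwheel '{"targets":[{"tx":0,"ty":0,"tz":35,"ax":0,"ay":0,"az":0},{"tx":0,"ty":0,"tz":70,"ax":0,"ay":0,"az":0},{"tx":0,"ty":0,"tz":100,"ax":0,"ay":0,"az":0},{"tx":0,"ty":0,"tz":105,"ax":0,"ay":0,"az":0},{"tx":0,"ty":0,"tz":105,"ax":0,"ay":0,"az":0}]}'
python3 - <<'E'
from h import *
save("side","s3.png"); save("top","t3.png")
a,b=cv2.imread("pics/s3.png"),cv2.imread("pics/t3.png")
cv2.imwrite("pics/c3.png",np.vstack([np.hstack([cv2.resize(a[80:230,230:430],None,fx=2,fy=2,interpolation=2),cv2.resize(b[170:320,330:530],None,fx=2,fy=2,interpolation=2)]),np.hstack([cv2.resize(a[250:400,270:470],None,fx=2,fy=2,interpolation=2),cv2.resize(b[150:300,130:330],None,fx=2,fy=2,interpolation=2)])]))
to(.470,.3508,.003)
E
```

```text
time: 9.23
tcp_pos: [0.4687, 0.3479, 0.0488]
ee_rot: [-1.724, -2.624, 0.007]
contact_force: [0.3, 0.0, -0.0]
gripper_width: 0.08
finger_force: 0.0
d_mm [ 1.8 -0.8 48.8] turn [ 0.002 -0.    -0.001] F [-0.1 -0.5  0.9] t 9.33 q [0.57 0.51 1.7  0.   0.93 0.16] w 80.4 tcp [0.4714 0.3494 0.0518]
```

View pics/c3.png

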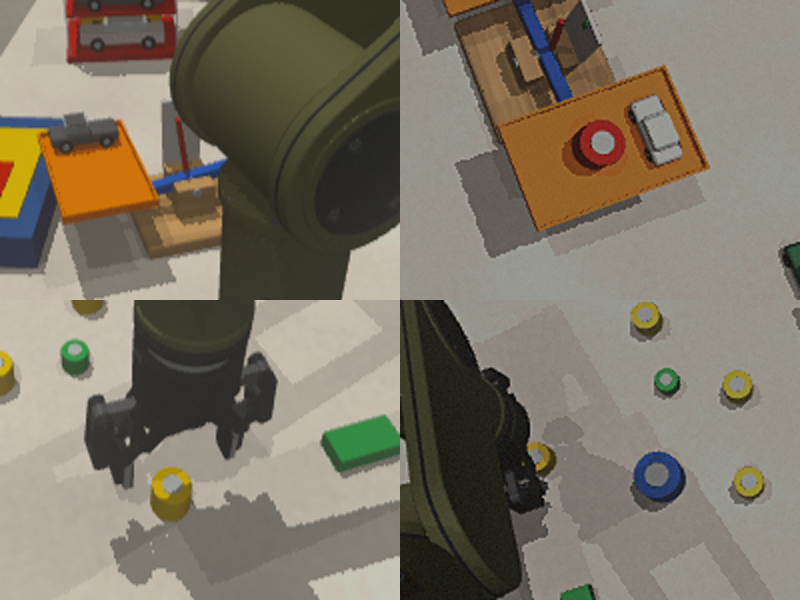

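The top view shows the red weight standing in the pan at crop (601,142), clear of the car, with free floor to its left. The yellow at crop (172,490) lies between the fingers.

```bash
python3 -m handwheel '{"targets":[{"tx":1,"ty":-0.5,"tz":15,"ax":0,"ay":0,"az":0},{"tx":1.5,"ty":-0.5,"tz":30,"ax":0,"ay":0,"az":0},{"tx":1.5,"ty":-0.5,"tz":42,"ax":0,"ay":0,"az":0},{"tx":1.5,"ty":-0.5,"tz":47,"ax":0,"ay":0,"az":0},{"tx":1.5,"ty":-0.5,"tz":47,"ax":0,"ay":0,"az":0}]}'
python3 -m handwheel '{"targets":[{"tx":0,"ty":0,"tz":0,"ax":0,"ay":0,"az":0},{"tx":0,"ty":0,"tz":0,"ax":0,"ay":0,"az":0},{"tx":0,"ty":0,"tz":0,"ax":0,"ay":0,"az":0},{"tx":0,"ty":0,"tz":0,"ax":0,"ay":0,"az":0},{"tx":0,"ty":0,"tz":0,"ax":0,"ay":0,"az":0}]}' 28 25
python3 -m handwheel '{"targets":[{"tx":0,"ty":0,"tz":0,"ax":0,"ay":0,"az":0},{"tx":0,"ty":0,"tz":0,"ax":0,"ay":0,"az":0},{"tx":0,"ty":0,"tz":0,"ax":0,"ay":0,"az":0},{"tx":0,"ty":0,"tz":0,"ax":0,"ay":0,"az":0},{"tx":0,"ty":0,"tz":0,"ax":0,"ay":0,"az":0}]}'
```

```text
time: 9.75
tcp_pos: [0.47, 0.3503, 0.0045]
ee_rot: [1.725, 2.624, 0.003]
contact_force: [0.5, -0.2, -0.1]
gripper_width: 0.0799
finger_force: 0.0
time: 10.17
tcp_pos: [0.4697, 0.3504, 0.0044]
ee_rot: [1.725, 2.625, 0.003]
contact_force: [-1.2, -1.1, 5.6]
gripper_width: 0.0333
finger_force: 24.6
time: 10.58
tcp_pos: [0.4698, 0.3504, 0.0044]
ee_rot: [1.725, 2.625, 0.003]
contact_force: [-0.4, -0.2, 6.0]
gripper_width: 0.0333
finger_force: 24.6
```

```bash
python3 -m handwheel '{"targets":[{"tx":0,"ty":0,"tz":-20,"ax":0,"ay":0,"az":0},{"tx":0,"ty":0,"tz":-55,"ax":0,"ay":0,"az":0},{"tx":0,"ty":0,"tz":-95,"ax":0,"ay":0,"az":0},{"tx":0,"ty":0,"tz":-135,"ax":0,"ay":0,"az":0},{"tx":-10,"ty":-4,"tz":-173,"ax":0,"ay":0,"az":0}]}'
python3 - <<'E'
from h import *
t=cv2.imread("pics/t3.png")[:,:,::-1].copy()
q,j=disc(t,(430,241),HUE["red"]); p=atz("top",q,.171); print("red",q,j,p)
d=p[:2]-np.array([.4587,-.146]); print("pan xy",d@[.397,-.918],d@[.918,.397])
e=p[:2]-.052*np.array([.397,-.918]); print("yellow target",e)
to(e[0],e[1],.21)
E
```

```text
time: 11.0
tcp_pos: [0.4693, 0.3405, 0.1783]
ee_rot: [-1.724, -2.626, -0.002]
contact_force: [0.9, 0.5, -1.2]
gripper_width: 0.0332
finger_force: 25.1
red [430.13114754 241.10655738] 122 [ 0.45679136 -0.13545871  0.171     ]
pan xy -0.010434636522911902 0.0024327641985312934
yellow target [ 0.43614736 -0.08772271]
d_mm [-379.7 -200.7  -32.3] turn [ 0.001 -0.001  0.001] F [ 0.9  0.5 -1.2] t 11.0 q [0.55 0.36 1.57 0.   1.21 0.14] w 33.2 tcp [0.4693 0.3405 0.1783]
```

```bash
python3 -m handwheel '{"targets":[{"tx":-34,"ty":-18,"tz":-12,"ax":0,"ay":0,"az":0},{"tx":-69,"ty":-36,"tz":-24,"ax":0,"ay":0,"az":0},{"tx":-104,"ty":-55,"tz":-32,"ax":0,"ay":0,"az":0},{"tx":-139,"ty":-73,"tz":-32,"ax":0,"ay":0,"az":0},{"tx":-174,"ty":-92,"tz":-32,"ax":0,"ay":0,"az":0}]}' >/dev/null
python3 -m handwheel '{"targets":[{"tx":-35,"ty":-18,"tz":0,"ax":0,"ay":0,"az":0},{"tx":-70,"ty":-37,"tz":0,"ax":0,"ay":0,"az":0},{"tx":-105,"ty":-56,"tz":0,"ax":0,"ay":0,"az":0},{"tx":-138,"ty":-73,"tz":0,"ax":0,"ay":0,"az":0},{"tx":-166,"ty":-88,"tz":0,"ax":0,"ay":0,"az":0}]}' >/dev/null
python3 - <<'E'
from h import *
to(.4361,-.0877,.18)
E
```

```text
d_mm [-36.9 -18.2  28.5] turn [-0.     0.001 -0.001] F [-0.5 -0.4 -0.8] t 11.83 q [-0.2   0.14  1.8  -0.    1.2  -0.61] w 33.1 tcp [ 0.4382 -0.0465  0.2084]
```

```bash
python3 -m handwheel '{"targets":[{"tx":-20,"ty":-10,"tz":0,"ax":0,"ay":0,"az":0},{"tx":-37,"ty":-18,"tz":5,"ax":0,"ay":0,"az":0},{"tx":-37,"ty":-18,"tz":20,"ax":0,"ay":0,"az":0},{"tx":-37,"ty":-18,"tz":35,"ax":0,"ay":0,"az":0},{"tx":-37,"ty":-18,"tz":48,"ax":0,"ay":0,"az":0}]}' >/dev/null
python3 - <<'E'
from h import *
save("side","s4.png"); save("top","t4.png")
a,b=cv2.imread("pics/s4.png"),cv2.imread("pics/t4.png")
cv2.imwrite("pics/c4.png",np.hstack([cv2.resize(a[60:210,270:470],None,fx=2,fy=2,interpolation=2),cv2.resize(b[170:320,330:530],None,fx=2,fy=2,interpolation=2)]))
to(.4361,-.0877,.134)
E
```

```text
d_mm [-2.9 -0.  24.5] turn [-0.004 -0.003 -0.001] F [ 0.4  0.6 -1.1] t 12.35 q [-0.29  0.2   1.87  0.    1.08 -0.7 ] w 33.3 tcp [ 0.4351 -0.085   0.1585]
```

View pics/c4.png

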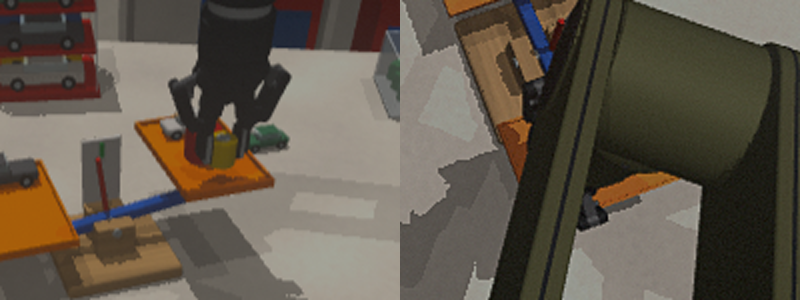

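The side view shows the yellow at crop (220,150), over the free near part of the pan, with red and the car behind it. I'll lower it and follow the sinking pan.

```bash
python3 -m handwheel '{"targets":[{"tx":-1,"ty":0,"tz":10,"ax":0,"ay":0,"az":0},{"tx":-1,"ty":0,"tz":18,"ax":0,"ay":0,"az":0},{"tx":-1,"ty":0,"tz":22,"ax":0,"ay":0,"az":0},{"tx":-1,"ty":0,"tz":24,"ax":0,"ay":0,"az":0},{"tx":-1,"ty":0,"tz":25,"ax":0,"ay":0,"az":0}]}'
python3 -m handwheel '{"targets":[{"tx":0,"ty":0,"tz":2,"ax":0,"ay":0,"az":0},{"tx":0,"ty":0,"tz":4,"ax":0,"ay":0,"az":0},{"tx":0,"ty":0,"tz":6,"ax":0,"ay":0,"az":0},{"tx":0,"ty":0,"tz":8,"ax":0,"ay":0,"az":0},{"tx":0,"ty":0,"tz":10,"ax":0,"ay":0,"az":0}]}'
python3 -m handwheel '{"targets":[{"tx":0,"ty":0,"tz":0,"ax":0,"ay":0,"az":0},{"tx":0,"ty":0,"tz":0,"ax":0,"ay":0,"az":0},{"tx":0,"ty":0,"tz":0,"ax":0,"ay":0,"az":0},{"tx":0,"ty":0,"tz":0,"ax":0,"ay":0,"az":0},{"tx":0,"ty":0,"tz":0,"ax":0,"ay":0,"az":0}]}'
python3 - <<'E'
from h import *
save("side","s5.png")
a=cv2.imread("pics/s5.png")
cv2.imwrite("pics/c5.png",cv2.resize(a[60:210,220:470],None,fx=3,fy=3,interpolation=2))
E
```

```text
time: 12.77
tcp_pos: [0.4375, -0.0862, 0.1353]
ee_rot: [-1.725, -2.625, 0.0]
contact_force: [-0.8, -0.9, -0.3]
gripper_width: 0.0335
finger_force: 25.2
time: 13.18
tcp_pos: [0.4377, -0.0864, 0.1252]
ee_rot: [1.725, 2.625, 0.0]
contact_force: [-0.1, -0.0, -0.3]
gripper_width: 0.0333
finger_force: 25.3
time: 13.6
tcp_pos: [0.4377, -0.0863, 0.1254]
ee_rot: [1.725, 2.625, 0.0]
contact_force: [0.2, 0.1, 0.7]
gripper_width: 0.0333
finger_force: 25.3
```

View pics/c5.png

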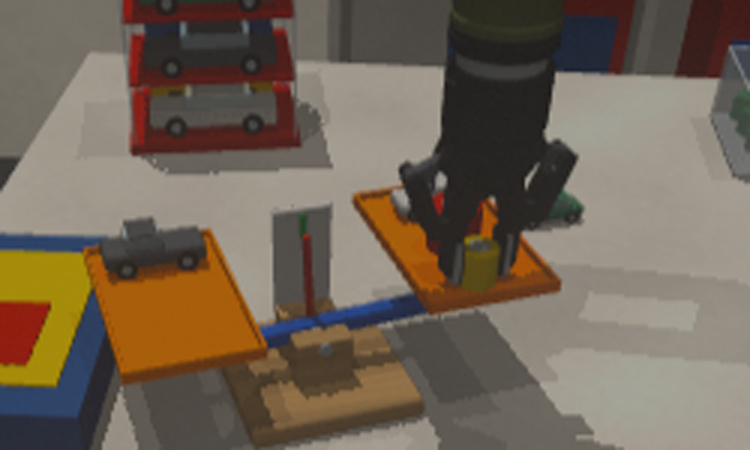

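The yellow at crop (480,262) stands on the pan, which has sunk with it, and the pointer is moving toward upright. I'm releasing and retreating slowly.

```bash
python3 -m handwheel '{"targets":[{"tx":0,"ty":0,"tz":0,"ax":0,"ay":0,"az":0},{"tx":0,"ty":0,"tz":0,"ax":0,"ay":0,"az":0},{"tx":0,"ty":0,"tz":0,"ax":0,"ay":0,"az":0},{"tx":0,"ty":0,"tz":0,"ax":0,"ay":0,"az":0},{"tx":0,"ty":0,"tz":0,"ax":0,"ay":0,"az":0}]}' 50
python3 -m handwheel '{"targets":[{"tx":0,"ty":0,"tz":-2,"ax":0,"ay":0,"az":0},{"tx":0,"ty":0,"tz":-6,"ax":0,"ay":0,"az":0},{"tx":0,"ty":0,"tz":-12,"ax":0,"ay":0,"az":0},{"tx":0,"ty":0,"tz":-22,"ax":0,"ay":0,"az":0},{"tx":0,"ty":0,"tz":-37,"ax":0,"ay":0,"az":0}]}'
python3 -m handwheel '{"targets":[{"tx":0,"ty":0,"tz":-30,"ax":0,"ay":0,"az":0},{"tx":0,"ty":0,"tz":-60,"ax":0,"ay":0,"az":0},{"tx":35,"ty":15,"tz":-65,"ax":0,"ay":0,"az":0},{"tx":70,"ty":30,"tz":-65,"ax":0,"ay":0,"az":0},{"tx":105,"ty":45,"tz":-65,"ax":0,"ay":0,"az":0}]}' >/dev/null
python3 -m handwheel '{"targets":[{"tx":36,"ty":15,"tz":0,"ax":0,"ay":0,"az":0},{"tx":72,"ty":30,"tz":0,"ax":0,"ay":0,"az":0},{"tx":108,"ty":45,"tz":0,"ax":0,"ay":0,"az":0},{"tx":140,"ty":60,"tz":0,"ax":0,"ay":0,"az":0},{"tx":160,"ty":68,"tz":0,"ax":0,"ay":0,"az":0}]}'
python3 -m handwheel '{"targets":[{"tx":36,"ty":0,"tz":0,"ax":0,"ay":0,"az":0},{"tx":72,"ty":0,"tz":0,"ax":0,"ay":0,"az":0},{"tx":108,"ty":0,"tz":0,"ax":0,"ay":0,"az":0},{"tx":140,"ty":0,"tz":0,"ax":0,"ay":0,"az":0},{"tx":160,"ty":0,"tz":0,"ax":0,"ay":0,"az":0}]}'
python3 -m handwheel '{"targets":[{"tx":0,"ty":0,"tz":0,"ax":0,"ay":0,"az":0},{"tx":0,"ty":0,"tz":0,"ax":0,"ay":0,"az":0},{"tx":0,"ty":0,"tz":0,"ax":0,"ay":0,"az":0},{"tx":0,"ty":0,"tz":0,"ax":0,"ay":0,"az":0},{"tx":0,"ty":0,"tz":0,"ax":0,"ay":0,"az":0}]}' >/dev/null
python3 - <<'E'
from h import *
save("side","s6.png"); save("top","t6.png")
a,b=cv2.imread("pics/s6.png"),cv2.imread("pics/t6.png")
cv2.imwrite("pics/c6.png",np.hstack([cv2.resize(a[80:230,220:420],None,fx=2,fy=2,interpolation=2),cv2.resize(b[110:310,330:530],None,fx=2,fy=2,interpolation=2)[:300]]) if 0 else np.vstack([cv2.resize(a[80:220,220:470],None,fx=2.2,fy=2.2,interpolation=2),cv2.resize(b[170:300,310:560],None,fx=2.2,fy=2.2,interpolation=2)]))
to(.4361,-.0877,.134)
E
```

```text
time: 14.07
tcp_pos: [0.4377, -0.0863, 0.1253]
ee_rot: [1.725, 2.625, 0.0]
contact_force: [0.1, -0.3, -0.7]
gripper_width: 0.0495
finger_force: 0.0
time: 14.48
tcp_pos: [0.4368, -0.0861, 0.1624]
ee_rot: [-1.724, -2.624, 0.001]
contact_force: [0.4, 0.3, 0.3]
gripper_width: 0.0499
finger_force: 0.0
time: 15.32
tcp_pos: [0.4363, 0.2053, 0.2282]
ee_rot: [1.723, 2.627, 0.004]
contact_force: [0.4, 0.4, -0.6]
gripper_width: 0.0503
finger_force: 0.0
time: 15.73
tcp_pos: [0.3713, 0.3515, 0.228]
ee_rot: [-1.722, -2.626, -0.002]
contact_force: [0.0, -0.5, -0.1]
gripper_width: 0.0499
finger_force: 0.0
d_mm [-424.8 -114.3   93.5] turn [-0.     0.    -0.002] F [-0.8 -0.8  0. ] t 16.25 q [ 0.67  0.22  1.64 -0.    1.28  0.26] w 50.2 tcp [0.3732 0.3477 0.2274]
```

View pics/c6.png

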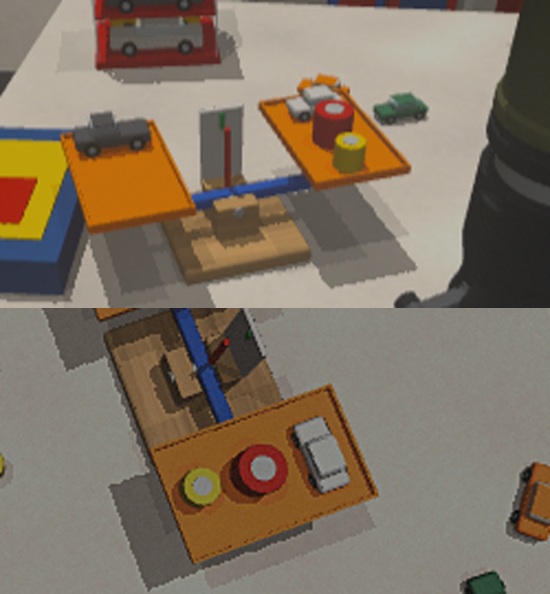

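Red and yellow both stand upright side by side in the pan, and the pointer at (228,130) is near the green mark at (222,120). I'll let it settle and measure the pan height.

```bash
for i in 1 2 3; do python3 -m handwheel '{"targets":[{"tx":0,"ty":0,"tz":0,"ax":0,"ay":0,"az":0},{"tx":0,"ty":0,"tz":0,"ax":0,"ay":0,"az":0},{"tx":0,"ty":0,"tz":0,"ax":0,"ay":0,"az":0},{"tx":0,"ty":0,"tz":0,"ax":0,"ay":0,"az":0},{"tx":0,"ty":0,"tz":0,"ax":0,"ay":0,"az":0}]}' >/dev/null; done
python3 - <<'E'
from h import *
s,t=save("side","s7.png"),save("top","t7.png")
s6,t6=[cv2.imread(f"pics/{c}6.png")[:,:,::-1].copy() for c in "st"]
for S,T in((s6,t6),(s,t)):
  for n,a,b in(("red",(371,134),(429,243)),("yellow",(379,147),(402,252))):
    (p,k),(q,j)=disc(S,a,HUE[n]),disc(T,b,HUE[n]); print(n,p.round(1),k,q.round(1),j,*tri(p,q))
print(arm.state()["time"],np.abs(s.astype(int)-s6).max(2)[100:200,260:420].mean())
cv2.imwrite("pics/c7.png",cv2.resize(s[100:200,230:430,::-1],None,fx=4,fy=4,interpolation=2))
E
```

```text
red [371.7 128.9] 36 [428.2 243. ] 121 [ 0.45569896 -0.13551491  0.15548666] 0.0013010795068826224
yellow [379.  143.3] 25 [401.4 250.7] 67 [ 0.43810505 -0.08605359  0.1466809 ] 0.0008351804417355723
red [371.7 128.9] 36 [428.6 243.1] 118 [ 0.45566685 -0.13647305  0.15495479] 0.001274312398010309
yellow [379.  143.3] 25 [401.3 250.8] 68 [ 0.43799976 -0.08594981  0.14671818] 0.0010632277740793162
17.6 0.863875
```

View pics/c7.png

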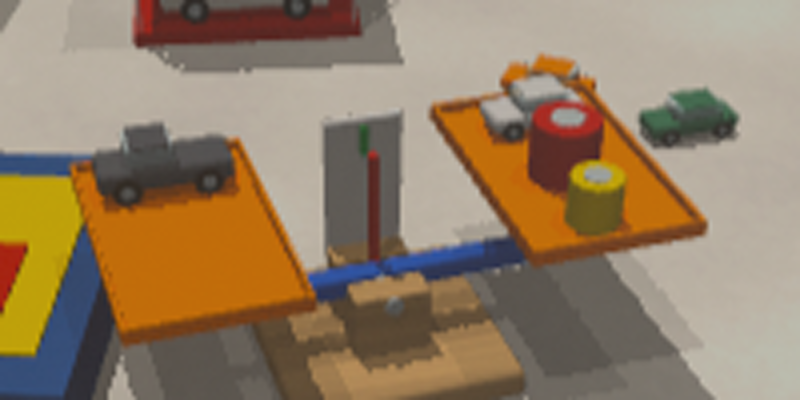

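The red top is at 155 mm and the yellow top at 147 mm, which puts the floor at about 115 mm, so the beam is level. Nothing changed over more than a second, so I'm handing in.

```bash
python3 -c "
from station import arm
print(arm.sign_off())"
```

```text
the job is handed in; nothing more can be done
None
```

The red and yellow weights stand upright side by side in the raised pan, the beam measures level (pan floor about 115 mm over the table), and the job was handed in at about 17.6 s.

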